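Build the sieve stack on the shaker

ROBOT

A 6-joint arm with a two-finger parallel gripper is mounted at the origin on the work surface. World frame = base frame: x ahead of the robot, y to its left, z up, the work surface at z = 0. Lengths are in mm, angles in degrees, forces in N, time in s.
With the tool pointing down it reaches from about 350 to 850 mm from the base axis. Payload 8.1 kg.
Tool frame: the origin (TCP) lies midway between the tips of the shut fingers; the grasp point (between the pads) lies 19 mm behind it; z points along the fingers, y is the line along which they close (so a half turn about z gives the same grasp; the last joint's range is limited). The gripper opens to 85 mm and grips with 20 to 120 N. Pads are 22 mm wide; open, the fingers measure 114 mm over their backs; the gripper's body (76 mm by 85 mm) begins 54 mm behind the grasp point. The pads swing forward as they close: fully open they stand 13 mm farther back than shut.
Start: joints at [-73.075, 7.471, 85.268, -0, 87.261, -4.893], TCP at [223.018, -557.017, 231.292] pointing down, gripper open.
Joint ranges: [-169.43, 169.43], [-51.17, 129.36], [1.28, 143.12], [-76.62, 256.62], [0, 156.53], [-152.29, 152.29]. Speed limits (degrees/s): [136.94, 136.94, 159.86, 180, 180, 180].

INTERFACE

Orientations are given as [roll, pitch, yaw] about the fixed x, y, z axes, in that order (R = Rz(yaw) Ry(pitch) Rx(roll)).
In Python, from bench import r gives the robot as it stands.
- The arm moves only by the tool send_rows, never from a script. Its argument "increments" is a list of rows, each a list of 6 numbers: the shift along the tool's x, y, z in mm, then the turn, a rotation vector about the tool's x, y, z in rad. A call has 1 to 5 rows; each row shifts and turns the commanded pose from where the row before left it, along the tool's axes as they then stand; what a row does not reach is not made up. A row lasts 1/8 s, in which the tool goes at most 62.5 mm and 10.7 degrees, less where a joint would pass 70% of its speed; a pose out of reach is approached as far as the arm can. A call is refused whole if a number of a shift passes 62.5 or a number of a turn 0.188, either way. A call with a gripper value outside its range is refused whole. "grip" is the closure, from -1 (fully open) to 1 (shut), set as the call begins (left out, the last holds). The fingers move at their own pace and stop on an object; "grip_force" is the grip in N (left out, the last holds). Time passes only in rows, so rows that do not move let the fingers close. It gives the time, the measured TCP pose, the force, the opening and the grip force at its end, in the units of the state.
- r.sense(): the state, without advancing time (a new reading comes with each control period).
- r.snapshot(name): name is "side" or "top" or "wrist"; returns a dict with "img" (384x512x3 uint8, blue, green, red), "z_map" (384x512 float32, mm along the optical axis (not along the pixel's ray), 0 where there is no reading), "fx", "fy", "cx", "cy" (pixels), "view" (4x4, takes a point from world to camera coordinates). Camera axes: x right, y down, z forward; pixel columns grow to the right and rows downward; lengths in mm; the calibration is good to about 2 mm. A picture is of the moment at which its call begins.
- r.hand_in(): hands the job in; it is judged then, once.
The state is a dict: "time": time; "joint_pos": joint angles; "qd": joint speeds; "joint_efforts": joint torques, N m; "tool_pos": TCP position; "tcp_rot": TCP orientation; "ft_force": force on the tool from outside, world axes, zero at the start; "wrist_torque": the same for the moment, N m; "finger_gap": finger opening in mm; "grip_force": force on a finger pad.
Only numpy, scipy, OpenCV 4.12 (cv2) and the standard library are available. Lean on these libraries where they do the work, as an engineer would, in place of code of your own. Each camera call takes 0.05 s, during which the arm holds its last target. There are 200 camera calls.

TASK

Set up the sieve stack on the shaker, from the bottom up, one piece at a time: first the receiver pan in the shaker's ring, then the low fine-mesh sieve, then the tall coarse-mesh sieve, then the lid. Lower each piece gently until its tapered skirt has dropped in and it sits level on the rim below, without forcing it, and let go of it. Leave the jar, the tub and the brush where they are.

Things in the scene. Friction and masses are not known exactly. Their poses are not given: they have to be found in the camera images.
- seat (a point): The target: seat of the sieve shaker, a fixed low box, 170 x 170 mm, blue sides, black top 40 mm above the bench. In its middle stands an aluminium ring, 66 mm outside, 60 mm inside, 8 mm high; the point is the centre of the ring's upper edge, 48 mm above the bench, z up. The pan's skirt goes into this ring.
- pan_mid (a point): Receiver pan. Steel, round, outer wall 68 mm across, mouth 60 mm. A tapered skirt below (6 mm high, 51 to 57 mm across) drops loosely into the mouth or ring beneath until the wall's edge rests on it. Plain smooth closed bottom. 42 mm high in all. Point: on the axis (z up), half-way up the wall, 24 mm above the skirt's foot, 18 mm below the rim; seated, it is 18 mm above the seat point.
- fine_mid (a point): Low fine sieve. Steel, round, outer wall 68 mm across, mouth 60 mm. A tapered skirt below (6 mm high, 51 to 57 mm across) drops loosely into the mouth or ring beneath until the wall's edge rests on it. Bottom of dense brass mesh. 42 mm high in all. Point: on the axis (z up), half-way up the wall, 24 mm above the skirt's foot, 18 mm below the rim; seated, it is 36 mm above the pan's point.
- coarse_mid (a point): Tall coarse sieve. Steel, round, outer wall 68 mm across, mouth 60 mm. A tapered skirt below (6 mm high, 51 to 57 mm across) drops loosely into the mouth or ring beneath until the wall's edge rests on it. Bottom an open grid of 6 x 6 steel wires. 60 mm high in all. Point: on the axis (z up), half-way up the wall, 33 mm above the skirt's foot, 27 mm below the rim; seated, 45 mm above the fine sieve's point.
- lid_mid (a point): Lid: steel disc 68 mm across, 5 mm thick, tapered skirt below like the sieves' (6 mm high), and on top a black round knob, 22 mm across, 36 mm high, to grip it by. 47 mm high in all. Point: on the axis (z up), in the knob, 23 mm above the disc's top face, 13 mm below the knob's top, 34 mm above the skirt's foot; seated, 55 mm above the coarse sieve's point.
- jar_mid (a point): Bystander: small closed amber jar, 48 mm across, 60 mm high; the point is at its centre.
- tub_mid (a point): Bystander: closed white plastic tub with black cap, 64 mm across, 65 mm high; the point is at its centre.
- brush: Bystander: cleaning brush lying on the bench, about 0.2 m long along its x axis; origin in its middle at bench height.
There are look-alikes about, which are no part of the job. What is shaped like the part that bears lid_mid but red is not meant. What is shaped like the part that bears pan_mid but blue is not meant.

How it is judged:
By the outcome, as a careful person would: the job done as asked, in the order asked, and still so for the second after the job is handed in, with the robot touching nothing.
It also fails if it takes over 104 s, if anything falls off the work surface, if the arm or the gripper's body presses on something with over 40 N, if the wrist force passes 120 N, or if a joint passes its speed limit or range.

## Working session

There is one attempt and no reset: what is moved stays moved. The work goes in short steps, Python scripts to look and compute and a tool call to move; the robot and the scene stay as the last step left them, time stands still between calls to the robot, and variables do not carry over. Pictures are saved under pics/ and viewed, at most 14 in all, crops included, and the job is handed in when it is done.

Besides the shell and the picture viewer there is one more tool, called after "Request:" by a JSON object that holds its "method" and its "body". send_rows: Moves the arm, as the interface text tells. Its arguments: {"type":"object","properties":{"increments":{"type":"array"},"grip":{"type":"number"},"grip_force":{"type":"number"}},"required":["increments"]}

```bash
mkdir -p pics; ls
cat > h.py <<'E'
import numpy as np, cv2
from bench import r
def world(s,u,v,z=None):
    V=np.linalg.inv(s["view"]); 
    if z is None:
        d=s["z_map"][int(round(v)),int(round(u))]
        return (V@[ (u-s["cx"])/s["fx"]*d,(v-s["cy"])/s["fy"]*d,d,1])[:3]
    D=V[:3,:3]@[(u-s["cx"])/s["fx"],(v-s["cy"])/s["fy"],1]; o=V[:3,3]
    return o+D*(z-o[2])/D[2]
def cloud(s):
    V=np.linalg.inv(s["view"]); v,u=np.mgrid[:384,:512]; d=s["z_map"]
    P=np.stack([(u-s["cx"])/s["fx"]*d,(v-s["cy"])/s["fy"]*d,d],-1)
    W=P@V[:3,:3].T+V[:3,3]; W[d<=0]=np.nan
    return W
E
python3 - <<'E'
from h import *
for n in("top","side"):
    s=r.snapshot(n); cv2.imwrite(f"pics/{n}1.png",s["img"]); np.savez(f"pics/{n}1.npz",**s)
    print(n,np.linalg.inv(s["view"]).round(2).tolist(),s["fx"])
s=r.sense();print(s)
E
```

```text
pics
top [[-0.01, -0.99, 0.16, 451.34], [-1.0, 0.01, 0.0, -75.09], [-0.0, -0.16, -0.99, 1009.04], [0.0, 0.0, 0.0, 1.0]] 421.3254149871354
side [[-0.98, -0.13, 0.14, 413.88], [-0.19, 0.69, -0.7, 788.14], [-0.01, -0.71, -0.7, 915.26], [0.0, 0.0, 0.0, 1.0]] 425.7791462055463
{'time': 0.1, 'joint_pos': array([-7.30753341e+01,  7.51053315e+00,  8.53239405e+01,  1.36992630e-03,
        8.72603291e+01, -4.89409057e+00]), 'qd': array([ 0.04477625, -0.04794713, -0.11037033,  0.05108266,  0.03043712,
       -0.07877045]), 'joint_efforts': array([ 1.14813018e-03, -5.70953500e+01, -5.01941371e+01, -1.86504358e-04,
        8.24196817e-03, -1.58864947e-05]), 'tool_pos': array([ 222.87836096, -556.53927958,  230.34326887]), 'tcp_rot': array([-1.79905660e+02, -9.45127745e-03,  2.18186821e+01]), 'ft_force': array([-0.83161272,  0.18832599, -0.07990164]), 'wrist_torque': array([-0.03372563, -0.03654134, -0.02195899]), 'grip_force': 0.0, 'finger_gap': 85.69513222675836}
```

View pics/top1.png

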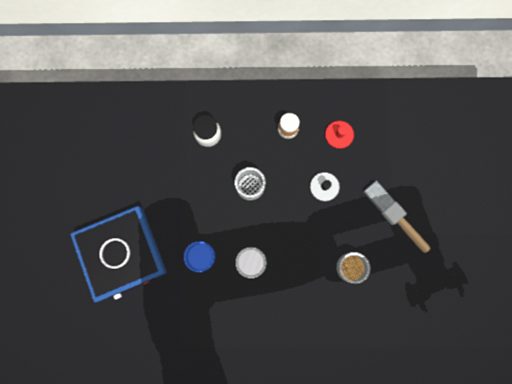

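View pics/side1.png

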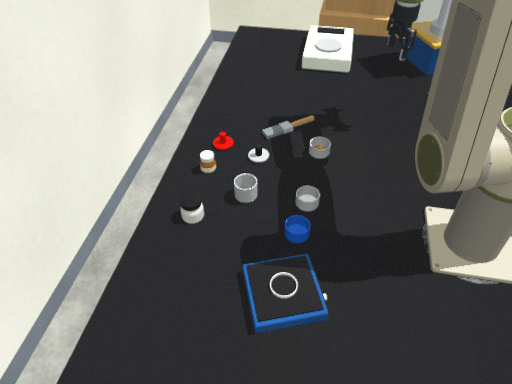

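Top view: the seat ring is at (115,253). Round pans are at (251,263), which is steel with a plain bottom and so the pan, and at (200,257), which is blue and a look-alike. (353,268) has brass mesh, so it is the fine sieve; (250,184) has a wire grid, so it is the coarse sieve. Lids are at (325,187), steel with a black knob and so the one meant, and (340,134), red and a look-alike. I'll measure them and confirm in one crop.

Run:
```python
from h import *
s=dict(np.load("pics/top1.npz")); W=cloud(s)
c=s["img"][110:300,60:450]; cv2.imwrite("pics/crop1.png",cv2.resize(c,None,fx=2.05,fy=2.05,interpolation=cv2.INTER_CUBIC))
def fit(n,u,v,z0,z1,R=26):
    vv,uu=np.mgrid[:384,:512]
    m=(np.hypot(uu-u,vv-v)<R)&(W[...,2]>z0)&(W[...,2]<z1)
    p=W[m]; 
    if len(p)<5: print(n,len(p));return
    (x,y),rad=cv2.minEnclosingCircle(p[:,:2].astype(np.float32))
    print(n,len(p),"circ",round(x),round(y),"r",round(rad,1),"z",p[:,2].min().round(),np.median(p[:,2]).round(),p[:,2].max().round(), "mean",p[:,:2].mean(0).round(1))
fit("ring",115,253,44,60,22); fit("blue",200,257,35,60);fit("pan",251,263,35,60);fit("fine",353,268,35,60)
fit("coarse",250,184,52,75);fit("lidknob",325,187,35,60);fit("liddisc",325,187,7,60);fit("red",340,134,7,60);fit("jar",289,125,40,80);fit("tub",207,130,45,90);fit("brush",400,215,5,80,50)
```

```text
ring 140 circ 460 251 r 41.1 z 44.0 47.0 52.0 mean [464.  245.6]
blue 178 circ 455 53 r 33.9 z 36.0 41.0 46.0 mean [454.7  54.2]
pan 174 circ 440 -64 r 34.1 z 38.0 41.0 47.0 mean [439.7 -64.5]
fine 195 circ 427 -299 r 34.4 z 35.0 41.0 46.0 mean [ 426.7 -300.2]
coarse 182 circ 622 -64 r 34.3 z 52.0 59.0 64.0 mean [623.  -63.8]
lidknob 74 circ 618 -243 r 10.8 z 36.0 45.0 51.0 mean [ 617.5 -242.5]
liddisc 602 circ 618 -243 r 34.3 z 7.0 11.0 51.0 mean [ 617.1 -242.1]
red 567 circ 748 -284 r 34.2 z 7.0 11.0 50.0 mean [ 745.7 -282.6]
jar 279 circ 763 -159 r 21.6 z 40.0 59.0 64.0 mean [ 762.  -157.9]
tub 472 circ 753 39 r 28.4 z 50.0 64.0 69.0 mean [751.9  38.3]
brush 1133 circ 541 -413 r 100.2 z 5.0 17.0 25.0 mean [ 553.  -402.3]
```

View pics/crop1.png

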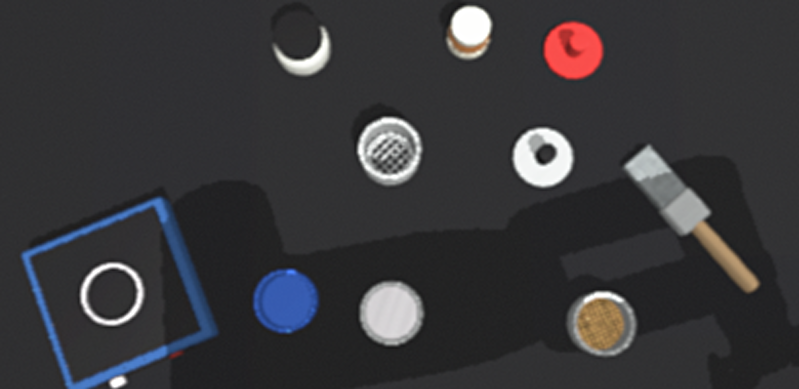

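Request:
{"method": "send_rows", "body": {"increments": [[0, 0, 0, 0, 0, 0.127], [0, 0, 0, 0, 0, 0.127], [0, 0, 0, 0, 0, 0.127]], "grip": -1}}

```text
time: 0.48
tool_pos: [222.9, -556.7, 230.7]
tcp_rot: [-179.9, 0.0, -0.3]
ft_force: [0.9, -0.0, -0.4]
finger_gap: 85.2
grip_force: 0.0
```

Request:
{"method": "send_rows", "body": {"increments": [[20, -50, 0, 0, 0, 0], [20, -55, 0, 0, 0, 0], [20, -55, 0, 0, 0, 0], [25, -55, 0, 0, 0, 0], [25, -55, 0, 0, 0, 0]]}}

```text
time: 1.1
tool_pos: [333.3, -285.1, 230.9]
tcp_rot: [-180.0, -0.0, -0.0]
ft_force: [0.8, -0.0, 0.5]
finger_gap: 85.4
grip_force: 0.0
```

Request:
{"method": "send_rows", "body": {"increments": [[25, -50, 0, 0, 0, 0], [25, -55, 0, 0, 0, 0], [25, -55, 0, 0, 0, 0], [20, -50, 0, 0, 0, 0], [10, -13, 0, 0, 0, 0]]}}

```text
time: 1.72
tool_pos: [438.5, -61.3, 231.0]
tcp_rot: [-180.0, 0.0, 0.2]
ft_force: [0.3, -0.5, 0.2]
finger_gap: 85.3
grip_force: 0.0
```

Request:
{"method": "send_rows", "body": {"increments": [[0, 0, 40, 0, 0, 0], [0, 0, 20, 0, 0, 0], [0, 0, 0, 0, 0, 0]]}}

```text
time: 2.1
tool_pos: [436.5, -64.4, 169.2]
tcp_rot: [-180.0, 0.2, -0.0]
ft_force: [0.3, -0.1, -0.1]
finger_gap: 85.4
grip_force: 0.0
```

Run:
```python
from h import *
s=r.snapshot("wrist"); cv2.imwrite("pics/w1.png",s["img"]); np.savez("pics/w1.npz",**s)
print(np.linalg.inv(s["view"]).round(2).tolist(),s["fx"]); q=r.sense(); print(q["time"],q["tool_pos"],q["tcp_rot"],q["joint_pos"])
```

```text
[[-0.0, -0.95, -0.33, 520.02], [-1.0, 0.0, 0.0, -65.82], [-0.0, 0.33, -0.95, 312.11], [0.0, 0.0, 0.0, 1.0]] 278.9374366824315
2.15 [437.49671206 -64.58124662 170.82235653] [-1.79989413e+02  1.05844970e-01 -5.06699676e-02] [-1.50311895e+01 -1.56429854e+01  1.13631101e+02 -1.72957361e-02
  8.21168696e+01  7.50218781e+01]
```

View pics/w1.png

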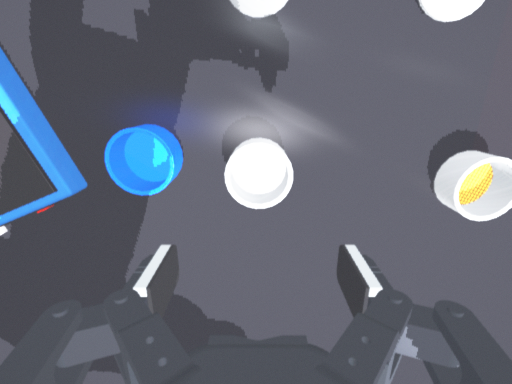

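The wrist view shows the steel pan centred at about (259,173) with the fingers below it on either side, blue look-alike at (144,160), and the fine sieve's brass mesh at (477,187).

```bash
cat >> h.py <<'E'
def circ(p):
    A=np.c_[2*p[:,:2],np.ones(len(p))]; c=np.linalg.lstsq(A,(p[:,:2]**2).sum(1),rcond=None)[0]
    return c[0],c[1],np.sqrt(c[2]+c[0]**2+c[1]**2)
def rim(s,x,y,z0,z1,R=48,it=6,lo=28,hi=38):
    """centre of ring of points in the height band, robust circle fit"""
    W=cloud(s).reshape(-1,3); 
    p=W[(W[:,2]>z0)&(W[:,2]<z1)]; p=p[np.hypot(p[:,0]-x,p[:,1]-y)<R]
    for _ in range(it):
        d=np.hypot(p[:,0]-x,p[:,1]-y); q=p[(d>lo)&(d<hi)]; x,y,R_=circ(q)
    return round(x,1),round(y,1),round(R_,1),len(q),round(float(np.median(q[:,2])),1)
E
python3 - <<'E'
from h import *
s=dict(np.load("pics/w1.npz")); t=dict(np.load("pics/top1.npz"));d=dict(np.load("pics/side1.npz"))
for n,a in(("w",s),("t",t),("s",d)): print(n,rim(a,440,-64,39,46))
for n,a in(("t",t),("s",d)): print(n,rim(a,460,249,43.5,53,42,lo=26,hi=36),rim(a,427,-299,39,46),rim(a,620,-64,57,64))
E
```

```text
w (np.float64(441.6), np.float64(-66.5), np.float64(31.8), 921, 42.8)
t (np.float64(440.3), np.float64(-64.5), np.float64(32.0), 160, 41.1)
s (np.float64(443.9), np.float64(-64.2), np.float64(32.3), 95, 41.9)
t (np.float64(464.0), np.float64(243.5), np.float64(31.1), 144, 47.0) (np.float64(426.5), np.float64(-298.5), np.float64(31.9), 160, 41.2) (np.float64(621.6), np.float64(-64.2), np.float64(32.0), 150, 59.5)
s (np.float64(467.4), np.float64(244.2), np.float64(31.2), 149, 47.4) (np.float64(429.0), np.float64(-298.2), np.float64(32.6), 74, 42.1) (np.float64(625.2), np.float64(-63.8), np.float64(32.3), 99, 59.9)
```

Request:
{"method": "send_rows", "body": {"increments": [[4, 0.5, 50, 0, 0, 0], [0, 0, 50, 0, 0, 0], [0, 0, 40, 0, 0, 0], [0, 0, 20, 0, 0, 0], [0, 0, 6, 0, 0, 0]]}}

```text
time: 2.78
tool_pos: [442.1, -65.0, 5.2]
tcp_rot: [-180.0, 0.0, -0.0]
ft_force: [-1.2, 0.2, 0.3]
finger_gap: 85.4
grip_force: 0.0
```

Request:
{"method": "send_rows", "body": {"increments": [[0, 0, 0, 0, 0, 0], [0, 0, 0, 0, 0, 0], [0, 0, 0, 0, 0, 0], [0, 0, 0, 0, 0, 0]], "grip": 1, "grip_force": 30}}

```text
time: 3.28
tool_pos: [443.6, -65.0, 6.9]
tcp_rot: [179.9, -0.2, -0.0]
ft_force: [-1.1, -1.0, 6.8]
finger_gap: 65.9
grip_force: 36.5
```

Request:
{"method": "send_rows", "body": {"increments": [[0, 0, -10, 0, 0, 0], [0, 0, -40, 0, 0, 0], [0, 0, -50, 0, 0, 0], [0, 0, -30, 0, 0, 0], [0, 0, 0, 0, 0, 0]]}}

```text
time: 3.9
tool_pos: [444.1, -65.0, 138.6]
tcp_rot: [179.9, -0.3, -0.0]
ft_force: [0.1, -0.7, -1.6]
finger_gap: 66.2
grip_force: 36.6
```

Request:
{"method": "send_rows", "body": {"increments": [[2, -30, 0, 0, 0, 0], [3, -55, 0, 0, 0, 0], [3, -60, 0, 0, 0, 0], [3, -60, 0, 0, 0, 0], [3, -55, 0, 0, 0, 0]]}}

```text
time: 4.53
tool_pos: [454.8, 197.2, 133.5]
tcp_rot: [180.0, 0.1, 0.0]
ft_force: [1.5, -0.6, -1.7]
finger_gap: 65.8
grip_force: 36.6
```

Request:
{"method": "send_rows", "body": {"increments": [[3, -30, 0, 0, 0, 0], [3, -19, 0, 0, 0, 0], [0, 0, 0, 0, 0, 0], [0, 0, 0, 0, 0, 0]]}}

```text
time: 5.03
tool_pos: [461.9, 243.3, 134.6]
tcp_rot: [179.9, 0.1, -0.0]
ft_force: [0.1, 0.6, -2.7]
finger_gap: 65.9
grip_force: 36.6
```

Run:
```python
from h import *
s=r.snapshot("wrist"); cv2.imwrite("pics/w2.png",s["img"]); np.savez("pics/w2.npz",**s)
q=r.sense(); T=q["tool_pos"];print(q["time"],T,q["tcp_rot"])
W=cloud(s).reshape(-1,3); p=W[np.hypot(W[:,0]-T[0],W[:,1]-T[1])<33]; print(np.histogram(p[:,2],bins=20))
```

```text
5.075 [462.06799609 243.22403547 134.84689231] [ 1.79958785e+02  4.29885796e-02 -7.71080633e-02]
(array([2262,  165,    0,    0,    0,    0,    0,    0,    0,   12, 6498,
       2254, 2743, 4312,  164,   10,  108, 1853, 5418, 3541]), array([ 38.34077248,  48.01920903,  57.69764557,  67.37608212,
        77.05451866,  86.73295521,  96.41139175, 106.0898283 ,
       115.76826484, 125.44670139, 135.12513793, 144.80357448,
       154.48201102, 164.16044757, 173.83888411, 183.51732066,
       193.1957572 , 202.87419375, 212.55263029, 222.23106684,
       231.90950338]))
```

View pics/w2.png

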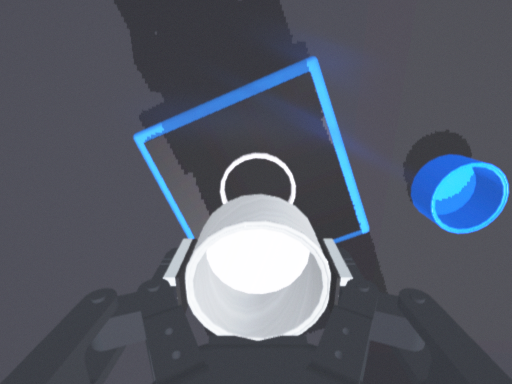

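The wrist view shows the pan held level, its rim centred at about (258,283), and the ring at (258,190) uncovered for its far part.

```bash
cat >> h.py <<'E'
def rimtop(s,x,y,zt=None,R=50,lo=28,hi=38):
    W=cloud(s).reshape(-1,3); p=W[np.hypot(W[:,0]-x,W[:,1]-y)<35]
    return p
E
python3 - <<'E'
from h import *
s=dict(np.load("pics/w2.npz"))
for b in((168,172),(170,174),(172,176),(174,178)):
    print(b,rim(s,462,243,*b,40,lo=28,hi=36))
print("ring",rim(s,464,244,43.5,53,42,lo=27,hi=36))
# by ray: ring bright pixels
g=cv2.cvtColor(s["img"],cv2.COLOR_BGR2GRAY)
m=(g>170);m[200:]=0;m[:145]=0;m[:,:215]=0;m[:,300:]=0
v,u=np.nonzero(m);P=np.array([world(s,a,b,48) for a,b in zip(u,v)]);print(circ(P),len(P))
E
```

```text
(168, 172) (np.float64(461.2), np.float64(242.1), np.float64(31.7), 3696, 170.3)
(170, 174) (np.float64(460.9), np.float64(242.1), np.float64(32.1), 2625, 170.7)
(172, 176) (np.float64(461.7), np.float64(242.1), np.float64(33.7), 295, 173.9)
(174, 178) (np.float64(464.2), np.float64(242.2), np.float64(33.9), 282, 175.8)
ring (np.float64(465.9), np.float64(242.0), np.float64(31.0), 555, 48.5)
(np.float64(473.867773128977), np.float64(241.9467650986631), np.float64(25.695026588097253)) 786
```

Request:
{"method": "send_rows", "body": {"increments": [[5, 0, 30, 0, 0, 0], [0, 0, 30, 0, 0, 0], [0, 0, 12, 0, 0, 0], [0, 0, 3, 0, 0, 0], [0, 0, 0, 0, 0, 0]]}}

```text
time: 5.7
tool_pos: [467.9, 244.4, 61.3]
tcp_rot: [-180.0, -0.1, -0.0]
ft_force: [0.3, -0.4, -1.2]
finger_gap: 66.1
grip_force: 36.6
```

Request:
{"method": "send_rows", "body": {"increments": [[0, 0, 2, 0, 0, 0], [0, 0, 2, 0, 0, 0], [0, 0, 2, 0, 0, 0], [0, 0, 1.5, 0, 0, 0], [0, 0, 0, 0, 0, 0]]}}

```text
time: 6.32
tool_pos: [467.0, 244.4, 52.6]
tcp_rot: [180.0, 0.0, -0.0]
ft_force: [0.5, 0.2, -1.4]
finger_gap: 66.0
grip_force: 36.6
```

Request:
{"method": "send_rows", "body": {"increments": [[0, 0, 1.5, 0, 0, 0], [0, 0, 1.5, 0, 0, 0], [0, 0, 0, 0, 0, 0]]}}

```text
time: 6.7
tool_pos: [467.0, 244.4, 49.6]
tcp_rot: [180.0, 0.0, -0.0]
ft_force: [0.1, 0.3, -2.2]
finger_gap: 66.3
grip_force: 36.6
```

Request:
{"method": "send_rows", "body": {"increments": [[0, 0, 1, 0, 0, 0], [0, 0, 0, 0, 0, 0]]}}

```text
time: 6.95
tool_pos: [467.3, 244.5, 48.9]
tcp_rot: [-180.0, -0.0, -0.0]
ft_force: [-0.5, 0.5, 1.0]
finger_gap: 65.9
grip_force: 36.7
```

Request:
{"method": "send_rows", "body": {"increments": [[0, 0, 1, 0, 0, 0], [0, 0, 0, 0, 0, 0]]}}

```text
time: 7.2
tool_pos: [467.4, 244.5, 48.9]
tcp_rot: [-180.0, -0.0, -0.0]
ft_force: [-5.3, -2.2, 8.8]
finger_gap: 66.2
grip_force: 37.6
```

Run:
```python
from h import *
s=r.snapshot("wrist"); np.savez("pics/w3.npz",**s); cv2.imwrite("pics/w3.png",s["img"])
q=r.sense();print(q["tool_pos"],q["ft_force"])
for b in((80,84),(82,86),(84,88),(86,90),(88,92),(90,94)):
    print(b,rim(s,467,243,*b,40,lo=28,hi=36))
```

```text
[467.38818135 244.52707628  48.87486829] [-4.3075543  -1.95563986  9.09353088]
(80, 84) (np.float64(467.5), np.float64(243.3), np.float64(31.4), 1665, 82.4)
(82, 86) (np.float64(466.6), np.float64(243.3), np.float64(31.7), 3699, 84.6)
(84, 88) (np.float64(466.3), np.float64(243.3), np.float64(32.0), 2929, 84.9)
(86, 90) (np.float64(466.4), np.float64(243.2), np.float64(33.5), 319, 87.4)
(88, 92) (np.float64(470.2), np.float64(243.3), np.float64(33.9), 279, 90.0)
(90, 94) (np.float64(472.1), np.float64(243.3), np.float64(34.1), 444, 92.8)
```

Request:
{"method": "send_rows", "body": {"increments": [[0, 0, -1, 0, 0, 0], [0, 0, 0, 0, 0, 0], [0, 0, 0, 0, 0, 0], [0, 0, 0, 0, 0, 0]], "grip": -1}}

```text
time: 7.75
tool_pos: [467.1, 244.4, 48.7]
tcp_rot: [180.0, 0.0, -0.0]
ft_force: [-0.3, 0.4, 0.1]
finger_gap: 85.1
grip_force: 0.0
```

Request:
{"method": "send_rows", "body": {"increments": [[0, 0, -15, 0, 0, 0], [0, 0, -50, 0, 0, 0], [0, 0, -55, 0, 0, 0], [0, 0, 0, 0, 0, 0], [0, 0, 0, 0, 0, 0]]}}

```text
time: 8.38
tool_pos: [467.4, 244.5, 169.6]
tcp_rot: [-180.0, -0.1, -0.0]
ft_force: [-0.1, 0.2, -0.6]
finger_gap: 85.8
grip_force: 0.0
```

Run:
```python
from h import *
s=r.snapshot("wrist"); np.savez("pics/w4.npz",**s); cv2.imwrite("pics/w4.png",s["img"])
t=r.snapshot("top"); np.savez("pics/t4.npz",**t); np.savez("pics/s4.npz",**r.snapshot("side"))
q=r.sense();print(q["tool_pos"],q["ft_force"],q["finger_gap"])
for a in(s,t,np.load("pics/s4.npz")):
    print(rim(a,466,243,81,89,40,lo=28,hi=36))
    W=cloud(a).reshape(-1,3); p=W[(np.hypot(W[:,0]-466,W[:,1]-243)<35)&(abs(W[:,2]-85)<4)]
    print(np.linalg.lstsq(np.c_[p[:,:2]-[466,243],np.ones(len(p))],p[:,2],rcond=None)[0])
```

```text
[466.16791418 244.02350883 167.24133667] [ 0.28055415 -0.12823344  0.1610232 ] 85.6517908222162
(np.float64(465.8), np.float64(243.3), np.float64(31.8), 1226, 84.8)
[7.01344980e-03 4.94821878e-04 8.46177613e+01]
(np.float64(464.2), np.float64(244.8), np.float64(32.1), 139, 83.4)
[ 7.15645740e-03 -1.23314998e-03  8.35413960e+01]
(np.float64(467.7), np.float64(245.6), np.float64(32.0), 144, 84.4)
[-5.31715250e-03 -9.49958264e-03  8.41030874e+01]
```

View pics/w4.png

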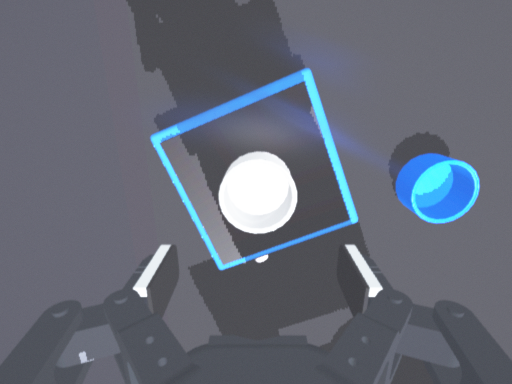

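The pan sits level in the ring at (258,190). The fine sieve is next.

Request:
{"method": "send_rows", "body": {"increments": [[-4, 45, 0, 0, 0, 0], [-4, 58, 0, 0, 0, 0], [-4, 58, 0, 0, 0, 0], [-4, 58, 0, 0, 0, 0], [-4, 58, 0, 0, 0, 0]]}}

```text
time: 9.15
tool_pos: [445.9, -34.1, 167.6]
tcp_rot: [-180.0, 0.1, 0.0]
ft_force: [0.1, 0.2, -0.1]
finger_gap: 85.3
grip_force: 0.0
```

Request:
{"method": "send_rows", "body": {"increments": [[-4, 58, 0, 0, 0, 0], [-4, 58, 0, 0, 0, 0], [-4, 58, 0, 0, 0, 0], [-3, 52, 0, 0, 0, 0], [-3, 40, 0, 0, 0, 0]]}}

```text
time: 9.78
tool_pos: [427.8, -300.2, 167.3]
tcp_rot: [-179.9, 0.1, -0.1]
ft_force: [0.0, 0.9, 1.1]
finger_gap: 85.9
grip_force: 0.0
```

Request:
{"method": "send_rows", "body": {"increments": [[0, 0, 15, 0, 0, 0], [0, 0, 0, 0, 0, 0], [0, 0, 0, 0, 0, 0]]}}

```text
time: 10.15
tool_pos: [428.9, -297.1, 153.1]
tcp_rot: [-179.9, 0.1, 0.1]
ft_force: [0.7, 0.3, -0.2]
finger_gap: 85.3
grip_force: 0.0
```

Run:
```python
from h import *
s=r.snapshot("wrist"); np.savez("pics/w5.npz",**s); cv2.imwrite("pics/w5.png",s["img"])
q=r.sense();print(q["tool_pos"],q["tcp_rot"],q["joint_pos"])
print(rim(s,429,-299,39,46))
```

```text
[ 429.26059631 -297.39664316  153.67656706] [-1.79970328e+02  1.76909843e-02  7.16623392e-02] [-4.03489959e+01 -1.67497402e+00  1.02945101e+02  1.13362575e-02
  7.87625807e+01  4.95771341e+01]
(np.float64(427.4), np.float64(-300.8), np.float64(31.8), 993, 42.7)
```

Request:
{"method": "send_rows", "body": {"increments": [[-1, 2, 40, 0, 0, 0], [0, 0, 50, 0, 0, 0], [0, 0, 35, 0, 0, 0], [0, 0, 18, 0, 0, 0], [0, 0, 4, 0, 0, 0]]}}

```text
time: 10.82
tool_pos: [428.0, -299.9, 6.4]
tcp_rot: [-180.0, 0.0, 0.0]
ft_force: [0.1, 0.3, -0.1]
finger_gap: 85.5
grip_force: 0.0
```

Request:
{"method": "send_rows", "body": {"increments": [[0, 0, 0, 0, 0, 0], [0, 0, 0, 0, 0, 0], [0, 0, 0, 0, 0, 0], [0, 0, 0, 0, 0, 0]], "grip": 1, "grip_force": 30}}

```text
time: 11.32
tool_pos: [429.3, -301.6, 8.5]
tcp_rot: [179.9, -0.1, -0.0]
ft_force: [1.2, 0.5, 6.7]
finger_gap: 65.8
grip_force: 34.7
```

Request:
{"method": "send_rows", "body": {"increments": [[0, 0, -10, 0, 0, 0], [0, 0, -40, 0, 0, 0], [0, 0, -60, 0, 0, 0], [0, 0, -45, 0, 0, 0], [0, 0, -5, 0, 0, 0]]}}

```text
time: 11.95
tool_pos: [429.9, -302.2, 171.8]
tcp_rot: [179.7, -0.3, -0.0]
ft_force: [1.3, -1.1, -1.3]
finger_gap: 65.7
grip_force: 34.6
```

Request:
{"method": "send_rows", "body": {"increments": [[4, -42, 0, 0, 0, 0], [4, -58, 0, 0, 0, 0], [4, -58, 0, 0, 0, 0], [4, -58, 0, 0, 0, 0], [4, -58, 0, 0, 0, 0]]}}

```text
time: 12.58
tool_pos: [446.9, -24.7, 165.5]
tcp_rot: [-180.0, 0.1, -0.0]
ft_force: [1.6, -0.6, -0.6]
finger_gap: 65.6
grip_force: 34.6
```

Request:
{"method": "send_rows", "body": {"increments": [[4, -58, 0, 0, 0, 0], [4, -58, 0, 0, 0, 0], [4, -58, 0, 0, 0, 0], [3, -56, 0, 0, 0, 0], [3, -40, 0, 0, 0, 0]]}}

```text
time: 13.2
tool_pos: [464.8, 245.4, 165.3]
tcp_rot: [180.0, 0.1, 0.1]
ft_force: [0.4, 0.4, -1.3]
finger_gap: 65.8
grip_force: 34.6
```

Request:
{"method": "send_rows", "body": {"increments": [[0, 0, 0, 0, 0, 0], [0, 0, 0, 0, 0, 0], [0, 0, 0, 0, 0, 0]]}}

```text
time: 13.58
tool_pos: [465.9, 242.2, 166.3]
tcp_rot: [180.0, 0.1, -0.1]
ft_force: [-0.1, 0.7, -1.2]
finger_gap: 65.5
grip_force: 34.7
```

Run:
```python
from h import *
s=r.snapshot("wrist"); np.savez("pics/w6.npz",**s); cv2.imwrite("pics/w6.png",s["img"])
q=r.sense();T=q["tool_pos"];print(T,q["tcp_rot"],q["ft_force"])
for k in range(32,40,2): print(k,rim(s,T[0],T[1]-1,T[2]+k-2,T[2]+k+2,40,lo=28,hi=36))
print("below",rim(s,466,243,81,89,40,lo=28,hi=36))
```

```text
[466.14050304 242.26653397 166.50827801] [ 1.79975250e+02  2.65534651e-02 -9.88321070e-02] [-0.22666779  0.41451015 -0.55287384]
32 (np.float64(465.2), np.float64(241.0), np.float64(31.4), 2901, 199.7)
34 (np.float64(464.9), np.float64(241.0), np.float64(31.8), 3595, 200.3)
36 (np.float64(464.8), np.float64(241.0), np.float64(32.4), 1480, 201.0)
38 (np.float64(468.1), np.float64(241.0), np.float64(33.8), 277, 204.6)
below (np.float64(466.0), np.float64(243.3), np.float64(31.7), 692, 84.9)
```

View pics/w6.png

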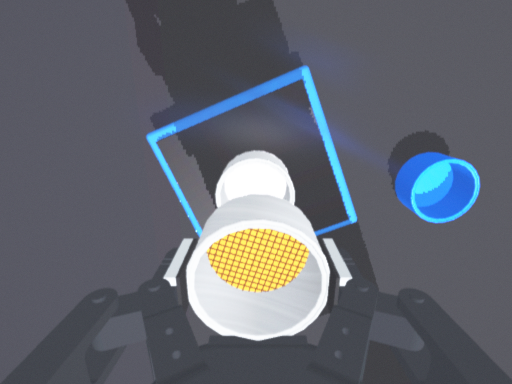

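The wrist view shows the fine sieve (brass mesh) held level at (258,268), and the seated pan behind it at (256,190). I need to shift +1 in x and +2 in y.

Request:
{"method": "send_rows", "body": {"increments": [[1, -2, 25, 0, 0, 0], [0, 0, 30, 0, 0, 0], [0, 0, 10, 0, 0, 0], [0, 0, 3, 0, 0, 0], [0, 0, 0, 0, 0, 0]]}}

```text
time: 14.25
tool_pos: [467.9, 245.5, 99.8]
tcp_rot: [-180.0, -0.1, -0.0]
ft_force: [-0.1, 1.1, -1.8]
finger_gap: 65.2
grip_force: 34.7
```

Request:
{"method": "send_rows", "body": {"increments": [[0, 0, 2, 0, 0, 0], [0, 0, 2, 0, 0, 0], [0, 0, 2, 0, 0, 0], [0, 0, 1.5, 0, 0, 0], [0, 0, 0, 0, 0, 0]]}}

```text
time: 14.88
tool_pos: [467.0, 245.4, 91.1]
tcp_rot: [180.0, 0.0, -0.0]
ft_force: [-0.5, 0.2, -0.8]
finger_gap: 65.5
grip_force: 34.7
```

Request:
{"method": "send_rows", "body": {"increments": [[0, 0, 1.5, 0, 0, 0], [0, 0, 1, 0, 0, 0], [0, 0, 0, 0, 0, 0]]}}

```text
time: 15.25
tool_pos: [467.1, 245.4, 88.7]
tcp_rot: [180.0, 0.0, -0.0]
ft_force: [-0.1, -0.3, -1.2]
finger_gap: 65.7
grip_force: 34.7
```

Request:
{"method": "send_rows", "body": {"increments": [[0, 0, 1, 0, 0, 0], [0, 0, 0, 0, 0, 0]]}}

```text
time: 15.5
tool_pos: [467.1, 245.4, 87.7]
tcp_rot: [180.0, 0.0, -0.0]
ft_force: [0.3, 0.5, -1.0]
finger_gap: 66.0
grip_force: 34.7
```

Request:
{"method": "send_rows", "body": {"increments": [[0, 0, 1, 0, 0, 0], [0, 0, 0, 0, 0, 0]]}}

```text
time: 15.75
tool_pos: [467.2, 245.4, 86.8]
tcp_rot: [-180.0, -0.0, -0.0]
ft_force: [-0.3, -0.1, -1.4]
finger_gap: 65.6
grip_force: 34.8
```

Request:
{"method": "send_rows", "body": {"increments": [[0, 0, 0.7, 0, 0, 0], [0, 0, 0, 0, 0, 0]]}}

```text
time: 16.0
tool_pos: [467.3, 245.5, 86.6]
tcp_rot: [-180.0, -0.0, -0.0]
ft_force: [-2.1, -1.9, 4.2]
finger_gap: 65.7
grip_force: 35.4
```

Contact came at the predicted seated height, so I'm releasing.

Request:
{"method": "send_rows", "body": {"increments": [[0, 0, -0.5, 0, 0, 0], [0, 0, 0, 0, 0, 0], [0, 0, 0, 0, 0, 0], [0, 0, 0, 0, 0, 0]], "grip": -1}}

```text
time: 16.5
tool_pos: [467.2, 245.4, 86.5]
tcp_rot: [180.0, 0.0, -0.0]
ft_force: [0.6, 0.5, 0.3]
finger_gap: 85.4
grip_force: 0.0
```

Request:
{"method": "send_rows", "body": {"increments": [[0, 0, -15, 0, 0, 0], [0, 0, -50, 0, 0, 0], [0, 0, -45, 0, 0, 0], [0, 0, 0, 0, 0, 0], [0, 0, 0, 0, 0, 0]]}}

```text
time: 17.12
tool_pos: [467.3, 245.5, 197.1]
tcp_rot: [-180.0, -0.0, -0.0]
ft_force: [-0.4, 0.0, -0.5]
finger_gap: 85.3
grip_force: 0.0
```

```bash
cat > chk.py <<'E'
from h import *
import sys
z=float(sys.argv[1]); n=sys.argv[2]
for c in("wrist","top","side"):
    s=r.snapshot(c); np.savez(f"pics/{n}_{c}.npz",**s); cv2.imwrite(f"pics/{n}_{c}.png",s["img"])
    print(c,[float(a) for a in rim(s,466,243,z-4,z+5,40,lo=28,hi=36)])
    W=cloud(s).reshape(-1,3); p=W[(np.hypot(W[:,0]-466,W[:,1]-243)<35)&(abs(W[:,2]-z)<5)]
    print(np.linalg.lstsq(np.c_[p[:,:2]-[466,243],np.ones(len(p))],p[:,2],rcond=None)[0].round(3))
q=r.sense();print(q["tool_pos"],q["ft_force"],q["finger_gap"])
E
python3 chk.py 120 a6
```

```text
wrist [465.7, 244.3, 31.8, 1361.0, 120.7]
[ 1.10000e-02 -1.00000e-03  1.20223e+02]
top [464.1, 245.8, 32.0, 149.0, 119.5]
[8.00000e-03 5.00000e-03 1.19214e+02]
side [467.5, 246.8, 32.0, 161.0, 120.1]
[-2.0000e-03  3.0000e-03  1.1969e+02]
[466.30851312 245.07940316 195.17093917] [ 0.37716135 -0.03234869 -0.4531329 ] 85.53308478595736
```

Request:
{"method": "send_rows", "body": {"increments": [[20, 40, 0, 0, 0, 0], [28, 54, 0, 0, 0, 0], [28, 54, 0, 0, 0, 0], [28, 54, 0, 0, 0, 0], [28, 54, 0, 0, 0, 0]]}}

```text
time: 17.9
tool_pos: [599.1, -12.4, 195.2]
tcp_rot: [-180.0, 0.1, -0.0]
ft_force: [0.0, 0.6, 0.5]
finger_gap: 85.1
grip_force: 0.0
```

Request:
{"method": "send_rows", "body": {"increments": [[25, 54, 10, 0, 0, 0], [0, 0, 20, 0, 0, 0], [0, 0, 0, 0, 0, 0], [0, 0, 0, 0, 0, 0]]}}

```text
time: 18.4
tool_pos: [623.6, -63.3, 166.4]
tcp_rot: [-180.0, 0.1, 0.1]
ft_force: [1.0, 0.7, -0.1]
finger_gap: 85.3
grip_force: 0.0
```

Run:
```python
from h import *
s=r.snapshot("wrist"); np.savez("pics/w7.npz",**s); cv2.imwrite("pics/w7.png",s["img"])
q=r.sense();print(q["tool_pos"],q["tcp_rot"],q["joint_pos"])
print(rim(s,624,-65,57,64))
```

```text
[624.0466434  -63.23705281 167.12122529] [-1.79991046e+02 -1.68245304e-02  8.68187472e-02] [-1.04752861e+01  1.36946826e+01  8.50252147e+01  1.20260602e-02
  8.12652048e+01  7.94360691e+01]
(np.float64(623.1), np.float64(-66.4), np.float64(31.8), 1032, 60.7)
```

Request:
{"method": "send_rows", "body": {"increments": [[0, 2, 40, 0, 0, 0], [0, 0, 50, 0, 0, 0], [0, 0, 35, 0, 0, 0], [0, 0, 18, 0, 0, 0], [0, 0, 6, 0, 0, 0]]}}

```text
time: 19.08
tool_pos: [624.1, -66.0, 17.6]
tcp_rot: [-180.0, 0.0, 0.0]
ft_force: [-0.1, -0.6, 1.3]
finger_gap: 85.6
grip_force: 0.0
```

Request:
{"method": "send_rows", "body": {"increments": [[0, 0, 0, 0, 0, 0], [0, 0, 0, 0, 0, 0], [0, 0, 0, 0, 0, 0], [0, 0, 0, 0, 0, 0]], "grip": 1, "grip_force": 30}}

```text
time: 19.58
tool_pos: [625.6, -66.8, 19.4]
tcp_rot: [180.0, -0.2, -0.0]
ft_force: [1.1, 1.5, 6.7]
finger_gap: 67.7
grip_force: 34.8
```

Request:
{"method": "send_rows", "body": {"increments": [[0, 0, -10, 0, 0, 0], [0, 0, -50, 0, 0, 0], [0, 0, -60, 0, 0, 0], [0, 0, -60, 0, 0, 0], [0, 0, -30, 0, 0, 0]]}}

```text
time: 20.2
tool_pos: [625.3, -66.9, 232.7]
tcp_rot: [179.9, -0.3, -0.0]
ft_force: [0.3, -0.3, -3.1]
finger_gap: 68.0
grip_force: 35.6
```

Request:
{"method": "send_rows", "body": {"increments": [[-20, -40, 0, 0, 0, 0], [-28, -54, 0, 0, 0, 0], [-28, -54, 0, 0, 0, 0], [-28, -54, 0, 0, 0, 0], [-28, -54, 0, 0, 0, 0]]}}

```text
time: 20.82
tool_pos: [490.6, 190.7, 227.7]
tcp_rot: [180.0, 0.0, -0.0]
ft_force: [0.8, 0.4, -1.7]
finger_gap: 67.9
grip_force: 35.5
```

Request:
{"method": "send_rows", "body": {"increments": [[-25, -56, 0, 0, 0, 0], [0, 0, 0, 0, 0, 0], [0, 0, 0, 0, 0, 0], [0, 0, 0, 0, 0, 0]]}}

```text
time: 21.32
tool_pos: [467.6, 244.3, 227.5]
tcp_rot: [180.0, 0.0, -0.1]
ft_force: [0.6, -0.8, -2.9]
finger_gap: 67.6
grip_force: 35.6
```

Run:
```python
from h import *
s=r.snapshot("wrist"); np.savez("pics/w8.npz",**s); cv2.imwrite("pics/w8.png",s["img"])
q=r.sense();T=q["tool_pos"];print(T,q["tcp_rot"],q["ft_force"])
for k in range(34,48,2): print(k,[float(a) for a in rim(s,T[0],T[1]-1,T[2]+k-2,T[2]+k+2,40,lo=28,hi=36)])
print("below",rim(s,466,244,117,125,40,lo=28,hi=36))
```

```text
[467.72841773 244.17000905 227.53360063] [ 1.79977600e+02  9.73311394e-03 -1.26085969e-01] [-0.7855371   0.17283219 -1.76000417]
34 [467.9, 243.1, 31.7, 1456.0, 261.5]
36 [468.0, 243.0, 31.6, 1325.0, 263.4]
38 [468.1, 243.0, 31.5, 1209.0, 265.5]
40 [466.7, 243.0, 31.7, 3381.0, 268.5]
42 [466.2, 243.0, 32.1, 3163.0, 268.8]
44 [465.8, 242.9, 33.9, 604.0, 270.3]
46 [471.9, 243.0, 35.0, 338.0, 272.8]
below (np.float64(465.8), np.float64(244.3), np.float64(31.7), 575, 120.9)
```

View pics/w8.png

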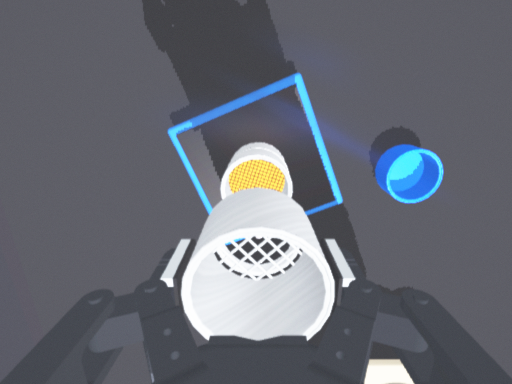

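The wrist view shows the coarse sieve (open grid) held level at about (258,290), with the seated fine sieve behind it at (257,180).

Request:
{"method": "send_rows", "body": {"increments": [[-0.5, -1, 25, 0, 0, 0], [0, 0, 40, 0, 0, 0], [0, 0, 15, 0, 0, 0], [0, 0, 3, 0, 0, 0], [0, 0, 0, 0, 0, 0]]}}

```text
time: 22.0
tool_pos: [467.6, 246.5, 145.9]
tcp_rot: [-180.0, -0.1, -0.0]
ft_force: [-1.1, -0.2, -2.2]
finger_gap: 67.7
grip_force: 35.6
```

Request:
{"method": "send_rows", "body": {"increments": [[0, 0, 2, 0, 0, 0], [0, 0, 2, 0, 0, 0], [0, 0, 2, 0, 0, 0], [0, 0, 1.5, 0, 0, 0], [0, 0, 0, 0, 0, 0]]}}

```text
time: 22.62
tool_pos: [466.5, 246.4, 136.9]
tcp_rot: [180.0, 0.0, -0.0]
ft_force: [0.1, 0.0, -1.6]
finger_gap: 67.9
grip_force: 35.6
```

Request:
{"method": "send_rows", "body": {"increments": [[0, 0, 1, 0, 0, 0], [0, 0, 1, 0, 0, 0], [0, 0, 0, 0, 0, 0]]}}

```text
time: 23.0
tool_pos: [466.6, 246.4, 135.0]
tcp_rot: [180.0, 0.0, -0.0]
ft_force: [0.5, 0.2, -2.8]
finger_gap: 67.7
grip_force: 35.6
```

Request:
{"method": "send_rows", "body": {"increments": [[0, 0, 1, 0, 0, 0], [0, 0, 0, 0, 0, 0]]}}

```text
time: 23.25
tool_pos: [466.6, 246.4, 134.0]
tcp_rot: [180.0, 0.0, -0.0]
ft_force: [-0.4, -0.2, -2.4]
finger_gap: 67.8
grip_force: 35.6
```

Request:
{"method": "send_rows", "body": {"increments": [[0, 0, 0.7, 0, 0, 0], [0, 0, 0, 0, 0, 0]]}}

```text
time: 23.5
tool_pos: [466.8, 246.5, 133.6]
tcp_rot: [-180.0, -0.0, -0.0]
ft_force: [-1.4, -0.3, -0.1]
finger_gap: 67.9
grip_force: 35.8
```

Request:
{"method": "send_rows", "body": {"increments": [[0, 0, 0.7, 0, 0, 0], [0, 0, 0, 0, 0, 0]]}}

```text
time: 23.75
tool_pos: [467.0, 246.5, 133.5]
tcp_rot: [-180.0, -0.0, -0.0]
ft_force: [-2.8, -1.5, 5.8]
finger_gap: 67.8
grip_force: 36.2
```

Request:
{"method": "send_rows", "body": {"increments": [[0, 0, -0.5, 0, 0, 0], [0, 0, 0, 0, 0, 0], [0, 0, 0, 0, 0, 0], [0, 0, 0, 0, 0, 0]], "grip": -1}}

```text
time: 24.25
tool_pos: [466.7, 246.4, 133.1]
tcp_rot: [180.0, 0.0, -0.0]
ft_force: [0.1, -0.0, -0.9]
finger_gap: 85.5
grip_force: 0.0
```

Request:
{"method": "send_rows", "body": {"increments": [[0, 0, -15, 0, 0, 0], [0, 0, -50, 0, 0, 0], [0, 0, -45, 0, 0, 0], [0, 0, 0, 0, 0, 0], [0, 0, 0, 0, 0, 0]]}}

```text
time: 24.88
tool_pos: [466.8, 246.5, 243.7]
tcp_rot: [-180.0, -0.0, -0.0]
ft_force: [-0.8, 0.2, -0.5]
finger_gap: 85.0
grip_force: 0.0
```

```bash
python3 chk.py 174 a8
python3 - <<'E'
from h import *
t=r.snapshot("top"); W=cloud(t).reshape(-1,3)
p=W[(np.hypot(W[:,0]-618,W[:,1]+243)<40)&(W[:,2]>7)]; print("disc",cv2.minEnclosingCircle(p[:,:2].astype(np.float32)))
p=p[p[:,2]>35]; print("knob",cv2.minEnclosingCircle(p[:,:2].astype(np.float32)),np.median(p[:,2]))
E
```

```text
wrist [465.3, 245.4, 31.8, 1438.0, 174.7]
[ 1.3000e-02 -5.0000e-03  1.7415e+02]
top [463.6, 246.7, 32.0, 181.0, 173.4]
[-3.00000e-03 -6.00000e-03  1.73142e+02]
side [466.9, 247.9, 32.0, 180.0, 173.8]
[-8.00000e-03  1.20000e-02  1.73584e+02]
[465.91793724 246.11508136 241.76860544] [-0.46803951 -0.14083769 -0.43537279] 85.54159306103128
disc ((618.0151977539062, -243.1288299560547), 33.892662048339844)
knob ((617.9588623046875, -243.0947723388672), 10.813447952270508) 45.74077401912086
```

Request:
{"method": "send_rows", "body": {"increments": [[13, 40, 0, 0, 0, 0], [16, 50, 0, 0, 0, 0], [16, 50, 0, 0, 0, 0], [16, 50, 0, 0, 0, 0], [16, 50, 0, 0, 0, 0]]}}

```text
time: 25.7
tool_pos: [543.4, 4.8, 242.2]
tcp_rot: [-180.0, 0.1, -0.0]
ft_force: [0.5, -0.5, 1.0]
finger_gap: 85.7
grip_force: 0.0
```

Request:
{"method": "send_rows", "body": {"increments": [[16, 50, 0, 0, 0, 0], [16, 50, 0, 0, 0, 0], [16, 50, 0, 0, 0, 0], [16, 50, 0, 0, 0, 0], [12, 50, 20, 0, 0, 0]]}}

```text
time: 26.32
tool_pos: [620.7, -245.6, 223.9]
tcp_rot: [179.9, -0.1, -0.0]
ft_force: [0.4, 0.0, 0.4]
finger_gap: 85.5
grip_force: 0.0
```

Request:
{"method": "send_rows", "body": {"increments": [[0, 0, 40, 0, 0, 0], [0, 0, 15, 0, 0, 0], [0, 0, 0, 0, 0, 0], [0, 0, 0, 0, 0, 0]]}}

```text
time: 26.82
tool_pos: [620.5, -243.2, 170.1]
tcp_rot: [179.9, -0.1, 0.0]
ft_force: [-0.0, -0.4, 1.6]
finger_gap: 85.5
grip_force: 0.0
```

Run:
```python
from h import *
s=r.snapshot("wrist"); np.savez("pics/w9.npz",**s); cv2.imwrite("pics/w9.png",s["img"])
q=r.sense();print(q["tool_pos"],q["tcp_rot"],q["joint_pos"])
W=cloud(s).reshape(-1,3)
p=W[(np.hypot(W[:,0]-619,W[:,1]+244)<25)&(W[:,2]>44)&(W[:,2]<52)];print(len(p),cv2.minEnclosingCircle(p[:,:2].astype(np.float32)),np.median(p[:,2]))
p=W[(np.hypot(W[:,0]-619,W[:,1]+244)<45)&(W[:,2]>8)&(W[:,2]<15)];print(len(p),cv2.minEnclosingCircle(p[:,:2].astype(np.float32)),np.median(p[:,2]))
```

```text
[ 620.6957658  -243.38350637  170.55464319] [ 1.79919611e+02 -1.65447783e-01  4.57517530e-02] [-2.58151305e+01  1.93623501e+01  7.78903171e+01 -1.73483686e-04
  8.25633893e+01  6.41392560e+01]
348 ((619.277099609375, -245.47096252441406), 10.78091812133789) 47.63397604887251
2283 ((618.9578247070312, -245.50909423828125), 34.07362365722656) 11.795018924588874
```

View pics/w9.png

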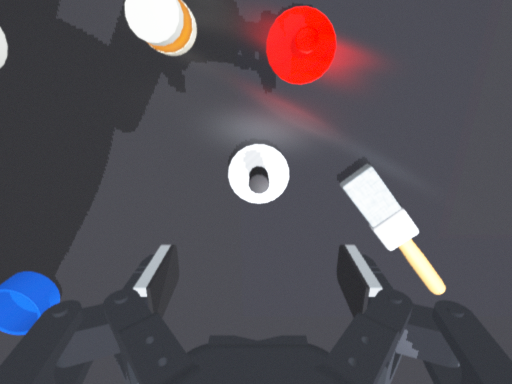

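The wrist view shows the steel lid with its black knob at (259,176). The red look-alike at (302,44) is clear of the fingers.

Request:
{"method": "send_rows", "body": {"increments": [[-0.5, 1, 40, 0, 0, 0], [0, 0, 50, 0, 0, 0], [0, 0, 40, 0, 0, 0], [0, 0, 18, 0, 0, 0], [0, 0, 5, 0, 0, 0]]}}

```text
time: 27.5
tool_pos: [619.4, -244.5, 15.5]
tcp_rot: [180.0, -0.0, 0.0]
ft_force: [0.4, 0.2, 0.6]
finger_gap: 85.5
grip_force: 0.0
```

Request:
{"method": "send_rows", "body": {"increments": [[0, 0, 0, 0, 0, 0], [0, 0, 0, 0, 0, 0], [0, 0, 0, 0, 0, 0], [0, 0, 0, 0, 0, 0], [0, 0, 0, 0, 0, 0]], "grip": 1, "grip_force": 30}}

```text
time: 28.12
tool_pos: [619.8, -244.9, 16.4]
tcp_rot: [180.0, -0.1, -0.0]
ft_force: [-1.1, 0.1, 6.8]
finger_gap: 20.8
grip_force: 29.4
```

Request:
{"method": "send_rows", "body": {"increments": [[0, 0, 0, 0, 0, 0], [0, 0, 0, 0, 0, 0], [0, 0, 0, 0, 0, 0]]}}

```text
time: 28.5
tool_pos: [619.7, -245.0, 16.4]
tcp_rot: [180.0, -0.1, -0.0]
ft_force: [-1.1, 0.6, 5.4]
finger_gap: 21.2
grip_force: 29.5
```

Request:
{"method": "send_rows", "body": {"increments": [[0, 0, -10, 0, 0, 0], [0, 0, -50, 0, 0, 0], [0, 0, -60, 0, 0, 0], [0, 0, -60, 0, 0, 0], [0, 0, -60, 0, 0, 0]]}}

```text
time: 29.12
tool_pos: [618.6, -244.4, 257.3]
tcp_rot: [-180.0, 0.0, -0.0]
ft_force: [0.9, -0.6, -1.1]
finger_gap: 21.1
grip_force: 29.5
```

Request:
{"method": "send_rows", "body": {"increments": [[-13, -40, -10, 0, 0, 0], [-16, -50, 0, 0, 0, 0], [-16, -50, 0, 0, 0, 0], [-16, -50, 0, 0, 0, 0], [-16, -50, 0, 0, 0, 0]]}}

```text
time: 29.75
tool_pos: [541.1, -3.1, 265.4]
tcp_rot: [-180.0, 0.0, -0.0]
ft_force: [0.0, 0.7, -1.7]
finger_gap: 21.3
grip_force: 29.8
```

Request:
{"method": "send_rows", "body": {"increments": [[-16, -50, 0, 0, 0, 0], [-16, -50, 0, 0, 0, 0], [-16, -50, 0, 0, 0, 0], [-16, -50, 0, 0, 0, 0], [-12, -50, 0, 0, 0, 0]]}}

```text
time: 30.38
tool_pos: [465.1, 246.9, 265.6]
tcp_rot: [-180.0, -0.0, -0.0]
ft_force: [0.5, -0.4, -0.9]
finger_gap: 21.0
grip_force: 29.8
```

Request:
{"method": "send_rows", "body": {"increments": [[0, 0, 0, 0, 0, 0], [0, 0, 0, 0, 0, 0], [0, 0, 0, 0, 0, 0]]}}

```text
time: 30.75
tool_pos: [466.5, 244.3, 265.2]
tcp_rot: [180.0, 0.0, -0.1]
ft_force: [0.2, -0.3, -1.2]
finger_gap: 21.0
grip_force: 29.8
```

Run:
```python
from h import *
s=r.snapshot("wrist"); np.savez("pics/w10.npz",**s); cv2.imwrite("pics/w10.png",s["img"])
q=r.sense();T=q["tool_pos"];print(T,q["tcp_rot"],q["ft_force"],q["finger_gap"])
W=cloud(s).reshape(-1,3); p=W[(np.hypot(W[:,0]-T[0],W[:,1]-T[1])<45)]
print(np.histogram(p[:,2],bins=np.arange(T[2]-24,T[2]+10,2)))
p=p[abs(p[:,2]-T[2]+5)<4]; 
print(len(p),cv2.minEnclosingCircle(p[:,:2].astype(np.float32)),circ(p[np.hypot(p[:,0]-T[0],p[:,1]-T[1])>31]))
A=np.linalg.lstsq(np.c_[p[:,:2]-T[:2],np.ones(len(p))],p[:,2],rcond=None)[0];print(A)
print("below",rim(s,466,245,170,179,40,lo=28,hi=36))
```

```text
[466.61430437 244.21893796 265.21950357] [ 1.79983845e+02 -2.39281301e-04 -1.17602302e-01] [ 0.13210385 -0.12011708 -1.56383644] 20.864439983026173
(array([   0,    0,    0,    0,    0,    0,    4,   64,  143, 3824,  613,
         56,   60,   79,   96,  114]), array([241.21950357, 243.21950357, 245.21950357, 247.21950357,
       249.21950357, 251.21950357, 253.21950357, 255.21950357,
       257.21950357, 259.21950357, 261.21950357, 263.21950357,
       265.21950357, 267.21950357, 269.21950357, 271.21950357,
       273.21950357]))
4645 ((465.9865417480469, 243.131103515625), 34.388484954833984) (np.float64(466.71401944947473), np.float64(243.56978434116007), np.float64(32.426771691993906))
[-1.47515807e-02  3.05669308e-04  2.60735001e+02]
below (np.float64(465.5), np.float64(245.4), np.float64(31.6), 604, 174.8)
```

View pics/w10.png

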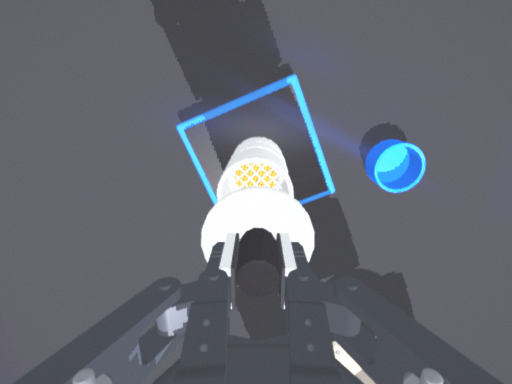

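The wrist view shows the lid held by its knob, with the disc around (258,232), and the stack behind it at (257,178).

Request:
{"method": "send_rows", "body": {"increments": [[-0.5, -1.3, 25, 0, 0, 0], [0, 0, 30, 0, 0, 0], [0, 0, 13, 0, 0, 0], [0, 0, 3, 0, 0, 0], [0, 0, 0, 0, 0, 0]]}}

```text
time: 31.42
tool_pos: [466.3, 246.7, 195.2]
tcp_rot: [-180.0, -0.1, -0.0]
ft_force: [-0.1, -0.1, -1.7]
finger_gap: 21.3
grip_force: 29.8
```

Request:
{"method": "send_rows", "body": {"increments": [[0, 0, 2, 0, 0, 0], [0, 0, 2, 0, 0, 0], [0, 0, 2, 0, 0, 0], [0, 0, 1, 0, 0, 0], [0, 0, 0, 0, 0, 0]]}}

```text
time: 32.05
tool_pos: [465.6, 246.7, 187.0]
tcp_rot: [180.0, 0.0, -0.0]
ft_force: [0.2, -0.3, -2.1]
finger_gap: 21.3
grip_force: 29.8
```

Request:
{"method": "send_rows", "body": {"increments": [[0, 0, 1, 0, 0, 0], [0, 0, 0, 0, 0, 0]]}}

```text
time: 32.3
tool_pos: [465.6, 246.7, 186.1]
tcp_rot: [180.0, 0.0, -0.0]
ft_force: [0.4, -0.4, -1.7]
finger_gap: 20.9
grip_force: 29.8
```

Request:
{"method": "send_rows", "body": {"increments": [[0, 0, 1, 0, 0, 0], [0, 0, 0, 0, 0, 0]]}}

```text
time: 32.55
tool_pos: [465.6, 246.7, 185.1]
tcp_rot: [180.0, 0.0, -0.0]
ft_force: [0.4, 0.8, -1.7]
finger_gap: 21.3
grip_force: 29.8
```

Request:
{"method": "send_rows", "body": {"increments": [[0, 0, 0.8, 0, 0, 0], [0, 0, 0, 0, 0, 0]]}}

```text
time: 32.8
tool_pos: [465.7, 246.7, 184.4]
tcp_rot: [-180.0, -0.0, -0.0]
ft_force: [1.0, 0.4, -1.8]
finger_gap: 21.2
grip_force: 30.0
```

Request:
{"method": "send_rows", "body": {"increments": [[0, 0, 0.7, 0, 0, 0], [0, 0, 0, 0, 0, 0]]}}

```text
time: 33.05
tool_pos: [465.9, 246.8, 184.3]
tcp_rot: [-180.0, -0.0, -0.0]
ft_force: [-2.1, -0.8, 3.2]
finger_gap: 21.1
grip_force: 30.3
```

Request:
{"method": "send_rows", "body": {"increments": [[0, 0, -0.3, 0, 0, 0], [0, 0, 0, 0, 0, 0], [0, 0, 0, 0, 0, 0], [0, 0, 0, 0, 0, 0], [0, 0, 0, 0, 0, 0]], "grip": -1}}

```text
time: 33.67
tool_pos: [465.7, 246.7, 183.9]
tcp_rot: [180.0, 0.0, -0.0]
ft_force: [0.5, -0.2, -0.3]
finger_gap: 85.5
grip_force: 0.0
```

Request:
{"method": "send_rows", "body": {"increments": [[0, 0, -15, 0, 0, 0], [0, 0, -40, 0, 0, 0], [0, 0, -50, 0, 0, 0], [0, 0, -20, 0, 0, 0], [0, 0, 0, 0, 0, 0]]}}

```text
time: 34.3
tool_pos: [466.6, 247.1, 311.3]
tcp_rot: [-179.9, -0.2, -0.0]
ft_force: [0.5, -0.4, -0.9]
finger_gap: 85.5
grip_force: 0.0
```

Request:
{"method": "send_rows", "body": {"increments": [[0, 50, 0, 0, 0, 0], [0, 60, 0, 0, 0, 0], [0, 60, 0, 0, 0, 0], [0, 30, 0, 0, 0, 0], [0, 0, 0, 0, 0, 0]]}}

```text
time: 34.92
tool_pos: [464.9, 44.9, 306.9]
tcp_rot: [180.0, 0.2, -0.2]
ft_force: [-0.3, -0.0, 1.2]
finger_gap: 85.5
grip_force: 0.0
```

```bash
python3 chk.py 179 a11
python3 - <<'E'
import cv2,numpy as np
a=cv2.imread("pics/a11_side.png"); cv2.imwrite("pics/fin.png",cv2.resize(a[80:350,140:460],None,fx=2.2,fy=2.2))
E
```

```text
wrist [465.8, 244.6, 31.4, 1089.0, 179.6]
[-3.00000e-03  2.00000e-02  1.79677e+02]
top [0.0, 0.0, 0.0, 0.0, nan]
[0. 0. 0.]
side [467.8, 248.0, 31.5, 212.0, 178.9]
[5.00000e-03 3.00000e-03 1.79153e+02]
[465.21566575  47.42637032 307.76968707] [0.83789458 0.23376415 0.63791705] 85.42989695028692
  return _methods._mean(a, axis=axis, dtype=dtype,
  ret = ret.dtype.type(ret / rcount)
```

View pics/fin.png

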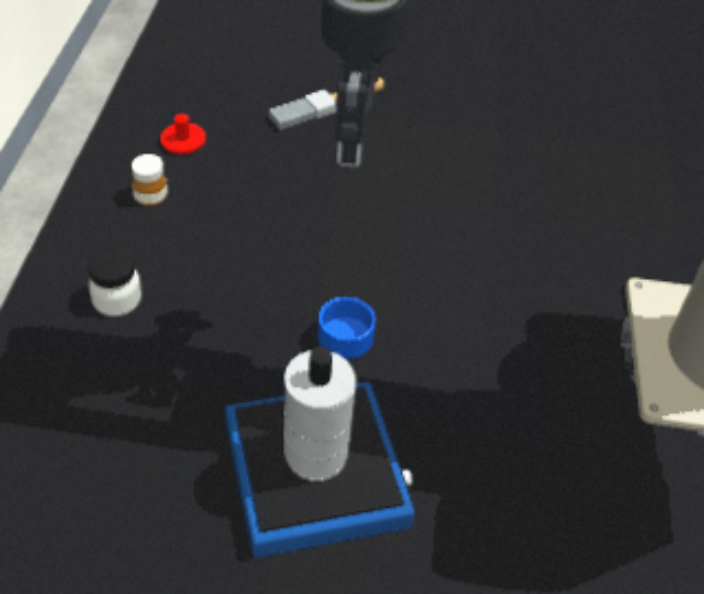

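The stack stands straight at (320,415) in the crop. The lid face is level at 179 mm, which is the seated height, the bystanders haven't been moved, and the gripper is clear.

```bash
python3 -c "
from bench import r
print(r.hand_in())"
```

```text
the job is handed in; nothing more can be done
None
```

The job is handed in: pan, fine sieve, coarse sieve and lid were stacked in that order in the shaker's ring, each seated level and let go, at about 35 s, with the jar, tub and brush left where they were.

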